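# Load the paint pans into the lipped rack and bolt them in

## Robot

A 6-joint arm with a two-finger parallel gripper is mounted at the origin on the work surface. World frame = base frame: x ahead of the robot, y to its left, z up, the work surface at z = 0. Lengths are in mm, angles in rad, forces in N, time in s.
With the tool pointing down it reaches from about 400 to 925 mm from the base axis. Payload 12.5 kg.
Tool frame: the origin (TCP) lies midway between the tips of the shut fingers; the grasp point (between the pads) lies env.grasp_offset behind it (env.grasp_offset is the distance from the TCP to the grasp point, in mm); x points along the fingers, y is the direction in which the jaws open and shut, and the axes are right-handed (so a half turn about x gives the same grasp; the last joint's range is limited). The gripper opens to 95 mm and grips with 3 to 60 N. Pads are 20 mm wide; open, the fingers measure 119 mm over their backs; the gripper's body (75 mm by 180 mm) begins 59 mm behind the grasp point.
Start: joints at [-1.337, 0.491, 1.559, -0, 1.092, -0.106], TCP at [208.335, -589.274, 214.661] pointing down, gripper open.
Joint ranges: [-3.1, 3.1], [-0.84, 2.19], [0.05, 2.79], [-1.13, 4.28], [0.06, 2.93], [-2.69, 2.69]. Speed limits (rad/s): [2.22, 2.22, 2.79, 3.14, 3.14, 3.14].

## Interface

Orientations are given as [roll, pitch, yaw] about the fixed x, y, z axes, in that order (R = Rz(yaw) Ry(pitch) Rx(roll)).
In Python, from cell import env gives the robot as it stands.
- The arm moves only by the tool apply_moves, never from a script. Its arguments are lists of equal length, an entry for each row: "offset": the shift along the world's x, y, z in units of 25 mm (1.0 is 25 mm), a list of three; "yaw": the turn about the world's z in units of 6 degrees (1.0 is 6 degrees); "jaw": the closure, from -1 (fully open) to 1 (shut), so that 0 is half open. A call has 1 to 20 rows; each row is the pose to reach, as a shift and turn from the pose measured when the call began; what a row does not reach only later rows make up. A row lasts 1/8 s, in which the tool goes at most 62.5 mm and 10.7 degrees, less where a joint would pass 70% of its speed; a pose out of reach is approached as far as the arm can. A call with a gripper value outside its range is refused whole. The fingers move at their own pace and stop on an object; the grip force is fixed at half the most. Time passes only in rows, so rows that repeat a pose let the fingers close. It gives the time, the measured TCP pose, the force and the opening at its end, in the units of the state.
- env.state(): the state, without advancing time (a new reading comes with each control period).
- env.read_camera(name): name is "scene" or "top"; returns a dict with "frame" (420x560x3 uint8, red, green, blue), "fx", "fy", "cx", "cy" (pixels), "xyz" and "rotation" of the camera in the world. Camera axes: x right, y down, z forward; pixel columns grow to the right and rows downward; lengths in mm; the calibration is good to about 2 mm. A picture is of the moment at which its call begins. There is no depth.
- env.job_done(): hands the job in, once; it reports no verdict.
The state is a dict: "t": time; "joints": joint angles; "qvel": joint speeds; "tau": joint torques, N m; "eef_pos": TCP position; "tcp_rot": TCP orientation; "ft_force": force on the tool from outside, world axes, zero at the start; "moment": the same for the moment, N m; "opening": opening from 0.0 (shut) to 1.0 (fully open).
Only numpy, scipy, OpenCV 4.12 (cv2) and the standard library are available. Lean on these libraries where they do the work, as an engineer would, in place of code of your own. Each camera call takes 0.05 s, during which the arm holds its last target.

## Task

Put away the paint pans that lie on the table: draw the rack's bolt fully back, then slide every pan from the open front in under the lips of its track (large pans in the wide track, small pans in the narrow one), upright and far enough in to lie behind the bolt. Then slide the bolt fully home into its keeper so that no pan can come out, and leave the jar, brush, dish and bottle alone.

Things in the scene. Friction and masses are not known exactly. Their poses are not given: they have to be found in the camera images.
- rack: white enamelled pan rack fixed to the table, two straight tracks side by side. Origin: on the table, under the middle of the bolt line; x runs inwards along the tracks, y to the left, z up. Floor plate 4 mm thick, x from -75 to 150 mm, y from -77 to 77; at x below -9 it is an open apron before the mouths. Both tracks end at a stop wall at x = 138. But for the bolt's handle all is under 18 mm high
- wide_track (a point): middle of the wide track's mouth, on its floor at the bolt line: rack x 0, y -36, z 4 mm. 58 mm between the walls; from x = 10 inwards dark steel lips overhang both sides: underside 13, top 17 mm above the table, open slot between the lips 42 mm wide. Axes as the rack's
- narrow_track (a point): middle of the narrow track's mouth, on its floor at the bolt line: rack x 0, y +38, z 4 mm. 46 mm between the walls; lips as on the wide track, open slot between them 30 mm wide. Axes as the rack's
- bar (a joint): the retaining bolt, a 9 mm steel bar that slides along the rack's y at x = 0 across both mouths (its axis 11 mm above the table). 0 = fully drawn back (towards rack -y, both mouths clear), 0.136 m = fully home, through the middle guide and in its keeper in the left wall. Stiff, about 2 N; it stays where it is left
- bolt_handle (a point): centre of the top of the bolt's upright black handle, a 14 x 14 mm post standing on the bolt, its top 54 mm and its foot 14 mm above the table; it moves with the bolt along the rack's y, from y = -234 mm (drawn) to y = -98 mm (home) in the rack's frame
- pan_large_a: large square white plastic paint pan with a cake of paint in it (the paint's colour means nothing): a flat foot 52 x 52 mm and 6 mm thick, on it a central square body 36 x 36 mm rising to 42 mm above the underside. Origin: centre of the underside, x and y along its sides, z up. It may be absent
- pan_large_b: large square white plastic paint pan with a cake of paint in it (the paint's colour means nothing): a flat foot 52 x 52 mm and 6 mm thick, on it a central square body 36 x 36 mm rising to 42 mm above the underside. Origin: centre of the underside, x and y along its sides, z up. It may be absent
- pan_small_a: small square white plastic paint pan with a cake of paint in it (the paint's colour means nothing): a flat foot 40 x 40 mm and 6 mm thick, on it a central square body 24 x 24 mm rising to 42 mm above the underside. Origin: centre of the underside, x and y along its sides, z up. It may be absent
- pan_small_b: small square white plastic paint pan with a cake of paint in it (the paint's colour means nothing): a flat foot 40 x 40 mm and 6 mm thick, on it a central square body 24 x 24 mm rising to 42 mm above the underside. Origin: centre of the underside, x and y along its sides, z up. It may be absent
- pan_small_c: small square white plastic paint pan with a cake of paint in it (the paint's colour means nothing): a flat foot 40 x 40 mm and 6 mm thick, on it a central square body 24 x 24 mm rising to 42 mm above the underside. Origin: centre of the underside, x and y along its sides, z up. It may be absent
- water_jar: bystander: clear rinsing jar 72 mm across, 95 mm high, origin at the centre of its underside
- brush: bystander: paint brush 200 mm long lying on the table
- mixing_dish: bystander: white ceramic dish 120 mm across, 20 mm high, origin at the centre of its underside
- medium_bottle: bystander: amber bottle 52 mm across, 130 mm high, origin at the centre of its underside

How it is judged:
By the outcome, as a careful person would: the job done as asked, in the order asked, and still so for the second after the job is handed in, with the robot touching nothing.
Of pan_large_a, pan_large_b, pan_small_a, pan_small_b, pan_small_c only 3 to 5 are there at a start; the rules pass over those that are not, and their reading is None.
At some moment in a run one of pan_large_a, pan_large_b, pan_small_a, pan_small_b, pan_small_c may be knocked a few centimetres aside while the robot is not near it.
Once in a run the grip may slacken for a moment while it holds something.
It also fails if it takes over 210 s, if anything falls off the work surface, if the arm or the gripper's body presses on something with over 40 N, if the wrist force passes 120 N, or if a joint passes its speed limit or range.

## Working session

There is one attempt and no reset: what is moved stays moved. The work goes in short steps, Python scripts to look and compute and a tool call to move; the robot and the scene stay as the last step left them, time stands still between calls to the robot, and variables do not carry over. Pictures are saved under pics/ and viewed, and the job is handed in when it is done.

Besides the shell and the picture viewer there is one more tool, called after "Request:" by a JSON object that holds its "api" and its "payload". apply_moves: Moves the arm, as the interface text tells. Its arguments: {"type":"object","properties":{"offset":{"type":"array"},"yaw":{"type":"array"},"jaw":{"type":"array"}},"required":["offset","yaw","jaw"]}

```bash
mkdir -p pics; ls; python3 - <<'E'
from cell import env
import cv2
s=env.state();print(s, env.grasp_offset)
for n in("scene","top"):
    c=env.read_camera(n);cv2.imwrite(f"pics/{n}0.png",c["frame"][:,:,::-1]);print({k:v for k,v in c.items() if k!="frame"})
E
```

```text
pics
{'t': 0.0, 'joints': array([-1.33662201e+00,  4.91559024e-01,  1.55947806e+00, -1.53346013e-05,
        1.09169780e+00, -1.05583097e-01]), 'qvel': array([ 0.00178169,  0.00099238, -0.00041435,  0.00042982, -0.00080791,
        0.00038442]), 'tau': array([-1.96710812e-04, -6.12643790e+01, -2.58175117e+01,  6.92507531e-02,
        4.82877425e-02, -8.75399064e-05]), 'eef_pos': array([ 208.25414464, -589.00991923,  214.0522298 ]), 'tcp_rot': array([-1.66447347,  1.56965401,  1.81688367]), 'ft_force': array([ 0.27004329, -0.49774636, -0.0286421 ]), 'moment': array([-0.0127622 ,  0.03785204,  0.0367468 ]), 'opening': 1.0002799367715125} 18.8
{'fx': 488.6642547231011, 'fy': 488.6642547231011, 'cx': 279.85859697055673, 'cy': 205.8015088009515, 'xyz': array([1373.35278292, -320.92613042,  935.87802766]), 'rotation': array([-2.37085255,  0.01432477,  1.09106466])}
{'fx': 545.0664748751947, 'fy': 545.0664748751947, 'cx': 283.03580555026946, 'cy': 203.28007487602653, 'xyz': array([ 358.34672099,   76.29563424, 1548.661527  ]), 'rotation': array([-2.97852239, -0.01626186, -1.56594501])}
```

View pics/scene0.png

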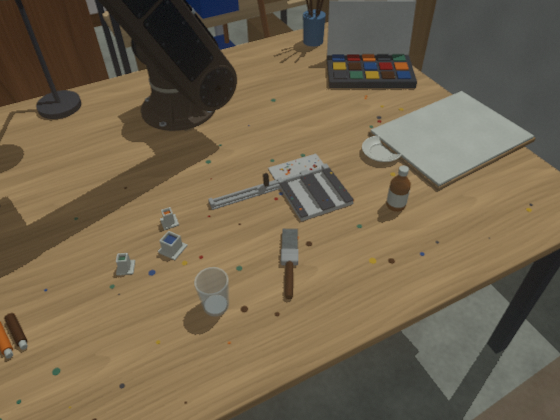

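View pics/top0.png

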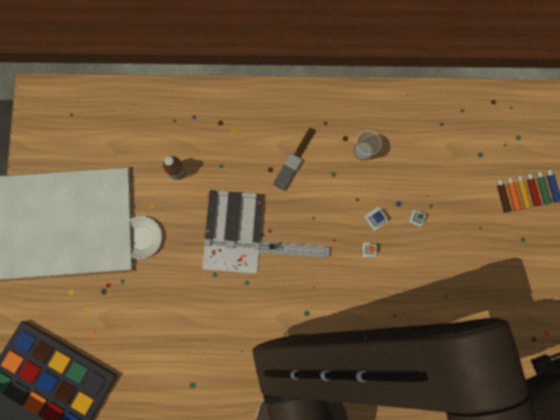

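Top view: rack about (233,232), with its mouth facing the base and the bolt handle at (265,247), close to home. There is one large pan (377,218) and two small ones (370,250) and (418,218). I'll zoom in to measure.

```bash
cat > h.py <<'E'
import numpy as np, cv2
from scipy.spatial.transform import Rotation as R
from cell import env
def cam(n):
    c=env.read_camera(n); c["R"]=R.from_euler("xyz",c["rotation"]).as_matrix(); return c
def ray(c,u,v,z):
    d=c["R"]@np.array([(u-c["cx"])/c["fx"],(v-c["cy"])/c["fy"],1.0])
    return c["xyz"]+d*(z-c["xyz"][2])/d[2]
def proj(c,p):
    q=c["R"].T@(np.asarray(p,float)-c["xyz"]); return c["cx"]+c["fx"]*q[0]/q[2],c["cy"]+c["fy"]*q[1]/q[2]
def crop(c,u0,v0,u1,v1,k,name):
    f=c["frame"][v0:v1,u0:u1,::-1]
    cv2.imwrite(name,cv2.resize(f,None,fx=k,fy=k,interpolation=cv2.INTER_CUBIC))
E
python3 - <<'E'
from h import *
t=cam("top"); s=cam("scene")
print(ray(t,233,232,0),ray(t,377,218,42))
crop(t,190,180,340,285,5,"pics/t_rack.png")
crop(t,345,190,445,265,8,"pics/t_pans.png")
crop(s,95,190,205,285,7,"pics/s_pans.png")
crop(s,200,140,360,230,5,"pics/s_rack.png")
E
```

```text
[529.25483693 194.60012764   0.        ] [ 566.63878887 -210.0750228    42.        ]
```

View pics/t_rack.png

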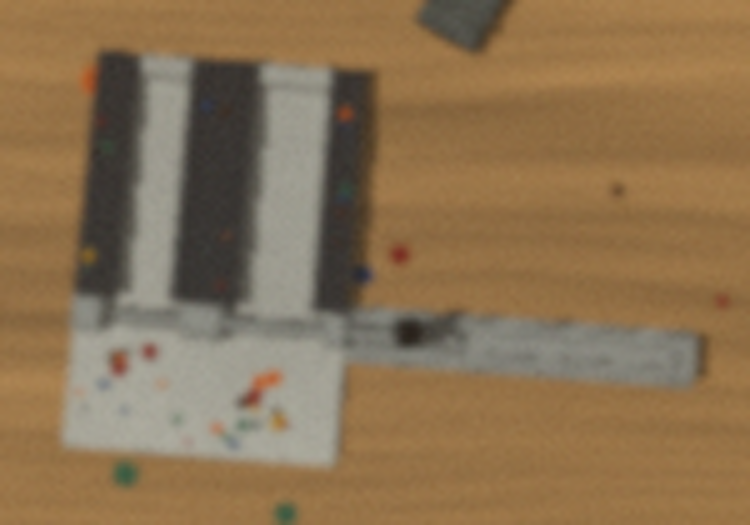

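View pics/t_pans.png

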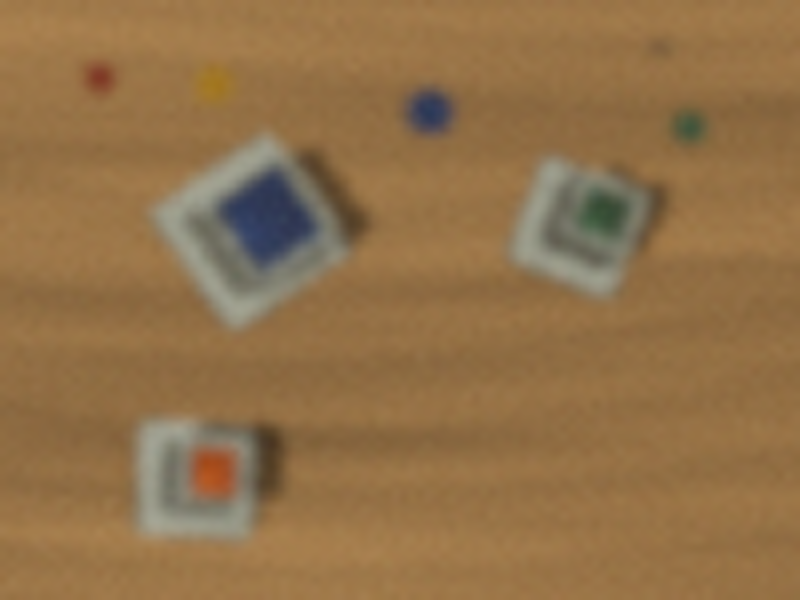

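View pics/s_pans.png

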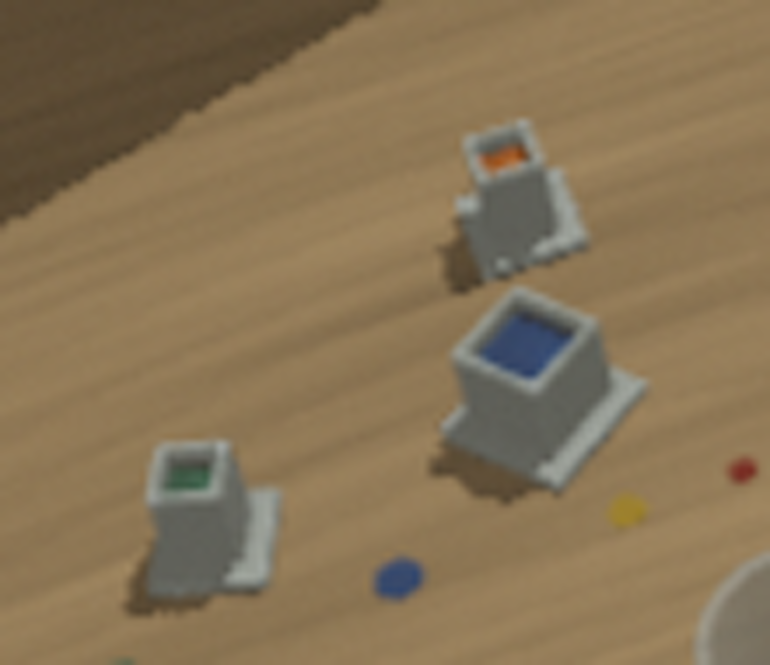

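View pics/s_rack.png

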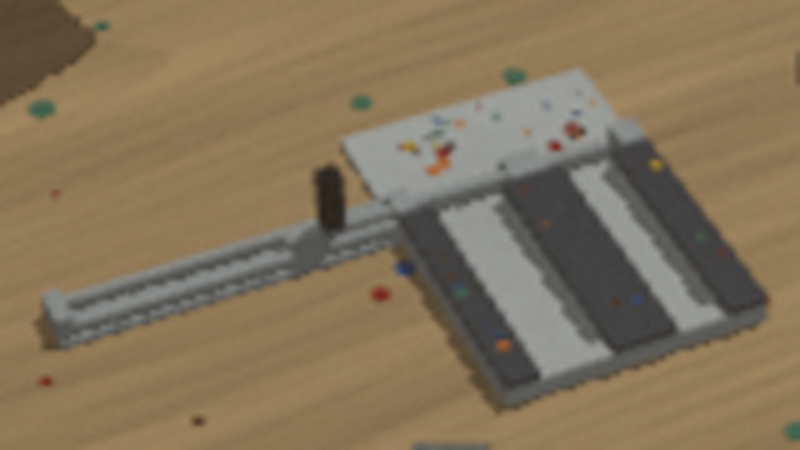

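```bash
cat >> h.py <<'E'
def tool():
    s=env.state(); M=R.from_euler("xyz",s["tcp_rot"]).as_matrix()
    j=np.degrees(np.arctan2(M[1,1],M[0,1])); return s,M,j  # jaw axis angle deg
E
python3 - <<'E'
from h import *
from scipy.optimize import least_squares
s,M,j=tool(); print("jaw deg",j,"fingers",M[:,0])
t=cam("top"); sc=cam("scene")
P=lambda cu,cv:(190+cu/5-.4,180+cv/5-.4)
obs=[((63,447),(-75,77,4)),((336,468),(-75,-77,4)),((98,50),(150,77,17)),((375,70),(150,-77,17)),
((247,310),(10,-15,17)),((316,313),(10,-57,17)),((126,302),(10,53,17)),((173,303),(10,23,17))]
def w(p,q): 
    c,s_=np.cos(p[2]),np.sin(p[2]); return np.array([p[0]+c*q[0]-s_*q[1],p[1]+s_*q[0]+c*q[1],q[2]])
f=lambda p:np.concatenate([np.array(proj(t,w(p,q)))-P(*o) for o,q in obs])
r=least_squares(f,[529,194,0.0]);print("rack top",r.x,np.degrees(r.x[2]));print(r.fun.reshape(-1,2).round(1))
h=ray(t,*P(408,329),54);print("handle top",h, "rack y", (np.array([[np.cos(r.x[2]),np.sin(r.x[2])],[-np.sin(r.x[2]),np.cos(r.x[2])]])@(h[:2]-r.x[:2])))
Q=lambda cu,cv:(200+cu/5-.4,140+cv/5-.4)
ob2=[((343,138),(-75,-77,4)),((582,68),(-75,77,4)),((766,300),(150,77,17)),((507,385),(150,-77,17))]
f2=lambda p:np.concatenate([np.array(proj(sc,w(p,q)))-Q(*o) for o,q in ob2])
r2=least_squares(f2,r.x);print("rack scene",r2.x);print(r2.fun.reshape(-1,2).round(1))
h=ray(sc,*Q(328,172),54);print("handle scene",h)
T=lambda cu,cv:(345+cu/8-.4,190+cv/8-.4)
for n,cs,cake in(("L",[(153,212),(268,133),(352,247),(235,330)],(267,218)),("Sorange",[(135,420),(260,424),(250,540),(138,535)],(214,473)),("Sgreen",[(548,155),(655,187),(608,300),(510,258)],(604,213))):
    p=np.array([ray(t,*T(*c),4)[:2] for c in cs]); e=[p[1]-p[0],p[2]-p[3],p[2]-p[1],p[3]-p[0]]
    print(n,p.mean(0).round(1),[(np.linalg.norm(a).round(1),(np.degrees(np.arctan2(a[1],a[0]))%90).round(1)) for a in e],ray(t,*T(*cake),38)[:2].round(1))
S=lambda cu,cv:(95+cu/7-.4,190+cv/7-.4)
for n,cs in(("L",[(455,353),(525,288),(600,322),(528,390)]),("Sor",[(465,140),(524,120),(545,165),(483,183)]),("Sgr",[(158,443),(228,443),(222,503),(150,503)])):
    p=np.array([ray(sc,*S(*c),42)[:2] for c in cs]); e=[p[1]-p[0],p[2]-p[3],p[2]-p[1],p[3]-p[0]]
    print(n,p.mean(0).round(1),[(np.linalg.norm(a).round(1),(np.degrees(np.arctan2(a[1],a[0]))%90).round(1)) for a in e])
E
```

```text
jaw deg -70.52979904718825 fingers [-1.63263865e-04  6.43819747e-04 -9.99999779e-01]
rack top [ 4.92646946e+02  1.94603777e+02 -7.12416566e-02] -4.081846246613294
[[ 0.7  0.2]
 [ 0.7  0.2]
 [ 1.   0.3]
 [-0.6  0.5]
 [-1.1 -0.4]
 [ 0.   0.1]
 [-1.  -0.7]
 [ 0.3 -0.1]]
handle top [487.05856563  85.08828418  54.        ] rack y [   2.22126183 -109.63548274]
rack scene [ 4.91458809e+02  1.96894747e+02 -7.95068348e-02]
[[-0.3  0. ]
 [ 0.1  0.1]
 [ 0.7 -0.2]
 [-0.5 -0. ]]
handle scene [483.37142534  83.45438909  54.        ]
L [ 570.7 -214.7] [(np.float64(51.1), np.float64(34.6)), (np.float64(52.3), np.float64(35.2)), (np.float64(50.5), np.float64(35.4)), (np.float64(51.1), np.float64(34.0))] [ 570.5 -213.7]
Sorange [ 481.3 -192.6] [(np.float64(44.6), np.float64(88.5)), (np.float64(39.8), np.float64(87.8)), (np.float64(41.4), np.float64(83.8)), (np.float64(40.8), np.float64(0.4))] [ 480.9 -193.1]
Sgreen [ 573.6 -332.9] [(np.float64(39.9), np.float64(73.5)), (np.float64(37.8), np.float64(66.8)), (np.float64(45.0), np.float64(65.8)), (np.float64(40.3), np.float64(68.2))] [ 573.1 -332.4]
L [ 567.3 -214.4] [(np.float64(35.2), np.float64(29.0)), (np.float64(36.2), np.float64(28.7)), (np.float64(32.6), np.float64(33.3)), (np.float64(32.4), np.float64(31.4))]
Sor [ 478.5 -193.3] [(np.float64(22.2), np.float64(88.8)), (np.float64(22.7), np.float64(84.8)), (np.float64(25.3), np.float64(88.7)), (np.float64(23.8), np.float64(87.7))]
Sgr [ 570.6 -332.8] [(np.float64(23.6), np.float64(61.9)), (np.float64(23.9), np.float64(61.9)), (np.float64(25.5), np.float64(70.5)), (np.float64(25.5), np.float64(69.8))]
```

Both views agree to 2–3 mm. The rack is near (492,196) with yaw −4.3°, and the handle is near (485.5,84.5). Next I'll move above the handle.

Request:
{"api": "apply_moves", "payload": {"offset": [[1.6,1.6,0],[3.2,3.2,0],[4.8,4.8,0],[6.4,6.4,0],[8,8,-0.3],[9.7,9.6,-0.6],[9.9,12,-1],[10.1,14.4,-1.5],[10.3,16.8,-2],[10.5,19.2,-2.4],[10.7,21.6,-2.8],[10.9,24,-3.2],[11.1,26.2,-3.6],[11.1,26.95,-3.76],[11.1,26.95,-3.76],[11.1,26.95,-3.76],[11.1,26.95,-3.76],[11.1,26.95,-3.76],[11.1,26.95,-3.76]], "yaw": [-0.5,-1,-1.5,-2,-2.5,-3,-3.5,-4,-4,-4,-4,-4,-4,-4,-4,-4,-4,-4,-4], "jaw": [-1,-1,-1,-1,-1,-1,-1,-1,-1,-1,-1,-1,-1,-0.2,-0.2,-0.2,-0.2,-0.2,-0.2]}}

```text
t: 2.68
eef_pos: [485.9, 84.1, 120.6]
tcp_rot: [-2.2, 1.57, 0.862]
ft_force: [0.2, 0.0, -0.2]
opening: 0.602
```

```bash
python3 - <<'E'
from h import *
s,M,j=tool(); print(s["t"],s["eef_pos"],j,s["opening"],s["ft_force"])
t=cam("top");sc=cam("scene");cv2.imwrite("pics/t1.png",t["frame"][:,:,::-1]);crop(sc,200,100,360,220,5,"pics/s1.png")
E
```

```text
2.675 [485.87687169  84.13039744 120.56092139] -94.57005559621044 0.6016581750674244 [ 0.17723901  0.01421437 -0.24906043]
```

View pics/s1.png

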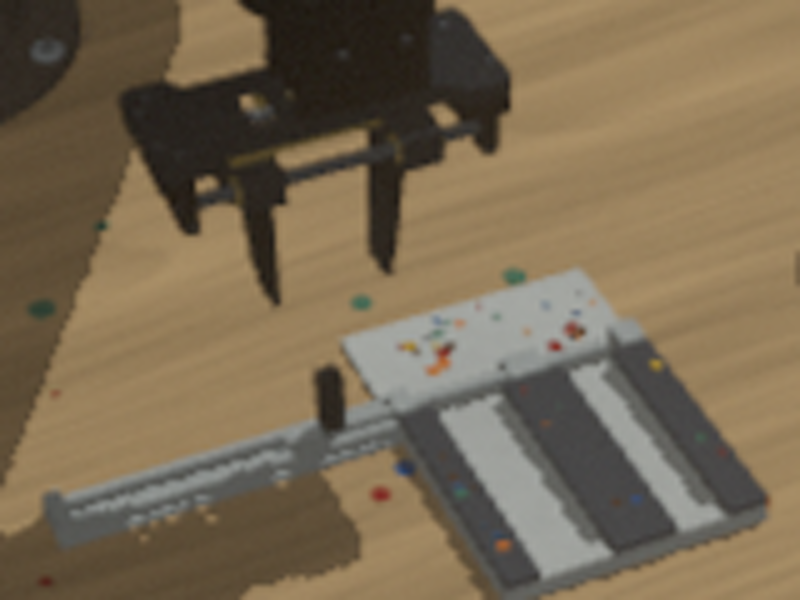

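View pics/t1.png

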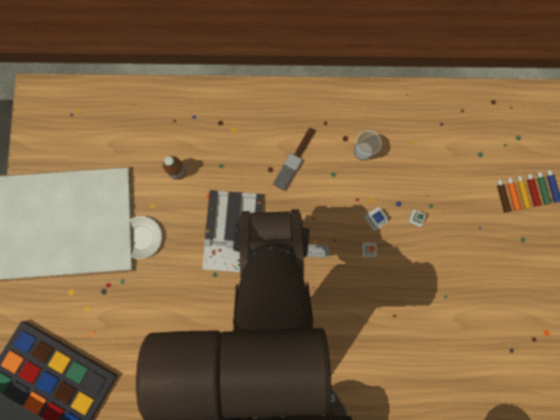

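No further pans are hidden, so there are three. The fingers straddle the handle. I'll descend and grip.

Request:
{"api": "apply_moves", "payload": {"offset": [[0,0,-1.5],[0,0,-2.8],[0,0,-3.5],[0,0,-3.8],[0,0,-3.8],[0,0,-3.8],[0,0,-3.8],[0,0,-3.8],[0,0,-3.8],[0,0,-3.8],[0,0,-3.8]], "yaw": [0,0,0,0,0,0,0,0,0,0,0], "jaw": [-0.2,-0.2,-0.2,-0.2,-0.2,1,1,1,1,1,1]}}

```text
t: 4.15
eef_pos: [485.9, 84.3, 25.6]
tcp_rot: [-2.341, 1.57, 0.722]
ft_force: [-0.8, -0.5, 2.0]
opening: 0.143
```

Request:
{"api": "apply_moves", "payload": {"offset": [[-0.04,-0.5,0],[-0.08,-1,0],[-0.12,-1.5,0],[-0.15,-2,0],[-0.19,-2.5,0],[-0.23,-3,0],[-0.26,-3.5,0],[-0.3,-4,0],[-0.34,-4.5,0],[-0.36,-4.8,0],[-0.36,-4.85,0],[-0.36,-4.85,0],[-0.36,-4.85,0]], "yaw": [0,0,0,0,0,0,0,0,0,0,0,0,0], "jaw": [1,1,1,1,1,1,1,1,1,1,1,1,1]}}

```text
t: 5.78
eef_pos: [477.3, -36.7, 25.6]
tcp_rot: [-2.566, 1.569, 0.496]
ft_force: [7.1, 10.6, -2.5]
opening: 0.148
```

Request:
{"api": "apply_moves", "payload": {"offset": [[0.03,-0.06,0],[0.03,-0.12,0],[0.03,-0.12,0],[0.03,-0.12,0]], "yaw": [0,0,0,0], "jaw": [1,1,1,1]}}

```text
t: 6.28
eef_pos: [477.3, -37.0, 25.5]
tcp_rot: [-1.344, 1.567, 1.718]
ft_force: [7.9, 39.4, 1.0]
opening: 0.145
```

The bolt is fully drawn: it is at the hard stop and has travelled 121 mm. That fixes the rack yaw at about −4.06°. I'll release and hover over the orange small pan.

Request:
{"api": "apply_moves", "payload": {"offset": [[0,0.08,0],[0,0.08,0],[0,0.08,0],[0,0.08,0],[0,0.08,1],[0,0.08,2.5],[0,0,3.8],[0,-2,3.8],[0.1,-4,3.8],[0.1,-6,3.8],[0.1,-6.24,3.8],[0.1,-6.24,3.8],[0.1,-6.24,3.8],[0.1,-6.24,3.8]], "yaw": [0,0,0,0,0,0,0,0,0.4,0.4,0.4,0.4,0.4,0.4], "jaw": [1,0.3,-0.1,-0.1,-0.1,-0.1,-0.1,-0.1,-0.1,-0.1,-0.1,-0.1,-0.1,-0.1]}}

```text
t: 8.02
eef_pos: [479.8, -192.0, 120.6]
tcp_rot: [-1.33, 1.567, 1.775]
ft_force: [0.3, -0.2, -0.0]
opening: 0.551
```

```bash
python3 - <<'E'
from h import *
s,M,j=tool(); print(s["t"],s["eef_pos"],j,s["opening"],s["ft_force"])
t=cam("top");sc=cam("scene");cv2.imwrite("pics/t2.png",t["frame"][:,:,::-1]);crop(sc,80,120,360,300,2.8,"pics/s2.png")
E
```

```text
8.025 [ 479.81752936 -192.02161122  120.57724498] -92.10410974593123 0.5505974582303288 [ 0.29412214 -0.16266705 -0.01605603]
```

View pics/s2.png

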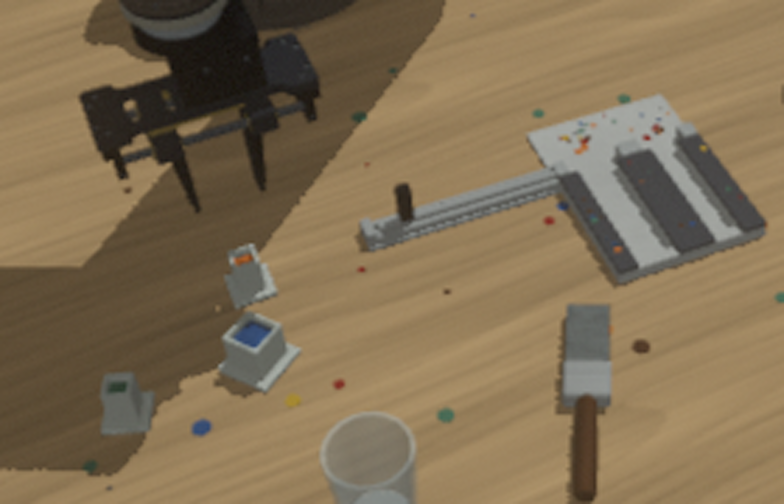

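View pics/t2.png

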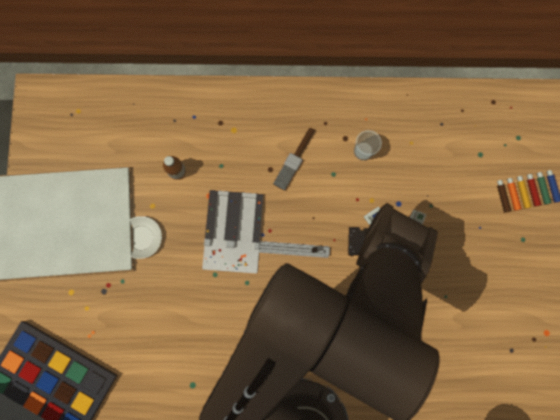

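The bolt is drawn with both mouths clear, and the pans haven't moved. I'll grasp the orange pan.

Request:
{"api": "apply_moves", "payload": {"offset": [[0,0,-1.5],[0,0,-2.8],[0,0,-3.6],[0,0,-4.1],[0,0,-4.1],[0,0,-4.1],[0,0,-4.1],[0,0,-4.1],[0,0,-4.1],[0,0,-4.1],[0,0,-4.1]], "yaw": [0,0,0,0,0,0,0,0,0,0,0], "jaw": [-0.1,-0.1,-0.1,-0.1,-0.1,0.6,1,1,1,1,1]}}

```text
t: 9.5
eef_pos: [480.0, -192.4, 18.4]
tcp_rot: [-1.498, 1.567, 1.606]
ft_force: [-0.4, 0.5, 4.1]
opening: 0.254
```

Request:
{"api": "apply_moves", "payload": {"offset": [[0,0,0.8],[0,0,2],[0,0,3],[0,1,3.5],[-0.1,2.5,3.5],[-0.2,4.5,3.5],[-0.4,6.5,3.5],[-0.5,8.5,3.5],[-0.7,10.5,3.5],[-0.8,12.5,3.5],[-1,14.5,3.5],[-1.1,16,3.5],[-1.2,17,3.5],[-1.2,17.2,3.5],[-1.2,17.2,3.5],[-1.2,17.2,3.5],[-1.2,17.2,3.5]], "yaw": [0,0,0,0,-0.33,-0.33,-0.33,-0.33,-0.33,-0.33,-0.33,-0.33,-0.33,-0.33,-0.33,-0.33,-0.33], "jaw": [1,1,1,1,1,1,1,1,1,1,1,1,1,1,1,1,1]}}

```text
t: 11.62
eef_pos: [450.2, 236.9, 105.9]
tcp_rot: [-1.471, 1.567, 1.598]
ft_force: [0.5, 1.3, -0.5]
opening: 0.251
```

```bash
python3 - <<'E'
from h import *
s,M,j=tool(); print(s["t"],s["eef_pos"],j,s["opening"],s["ft_force"])
t=cam("top");sc=cam("scene");crop(sc,80,90,360,300,2.8,"pics/s3.png")
E
```

```text
11.625 [450.19863637 236.87729966 105.94942107] -94.16676873890873 0.2509721014028252 [ 0.54093846  1.2733125  -0.47411054]
```

View pics/s3.png

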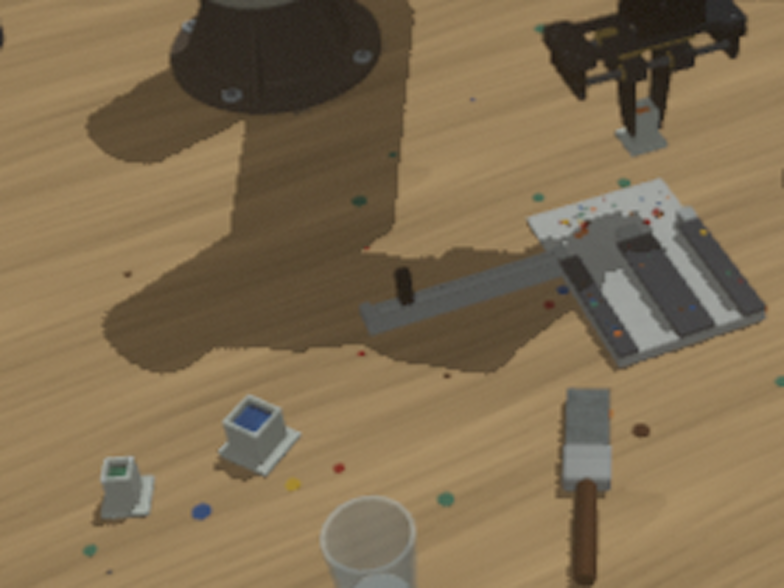

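The pan is held upright over the apron. I'll lower it.

Request:
{"api": "apply_moves", "payload": {"offset": [[0,0.02,-1.2],[0,0.02,-2.2],[0,0.02,-2.9],[0,0.02,-3.2],[0,0.02,-3.28],[0,0.02,-3.28],[0,0.02,-3.28]], "yaw": [0,0,0,0,0,0,0], "jaw": [1,1,1,1,1,1,1]}}

```text
t: 12.6
eef_pos: [450.4, 237.7, 24.5]
tcp_rot: [-1.726, 1.567, 1.343]
ft_force: [0.4, 0.6, 0.1]
opening: 0.252
```

```bash
python3 - <<'E'
from h import *
s,M,j=tool(); print(s["t"],s["eef_pos"],j,s["opening"],s["ft_force"])
sc=cam("scene");crop(sc,240,110,360,210,6.6,"pics/s4.png")
E
```

```text
12.6 [450.40543553 237.6976603   24.51659285] -94.14840215232668 0.2518175617760455 [0.35422267 0.5865031  0.11441379]
```

View pics/s4.png

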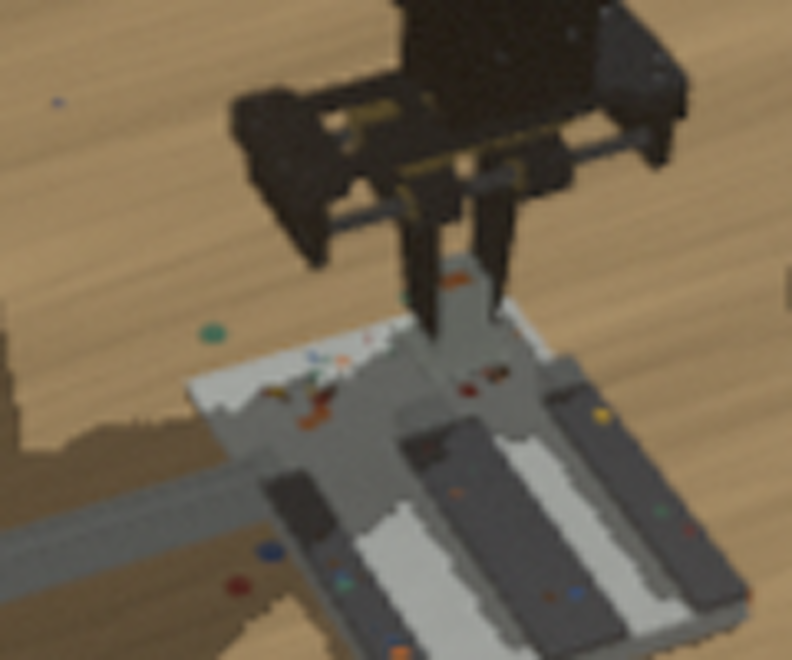

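Request:
{"api": "apply_moves", "payload": {"offset": [[0,-0.01,-0.05],[0.3,-0.03,-0.05],[0.6,-0.05,-0.05],[0.9,-0.075,-0.05],[1.2,-0.095,-0.05],[1.5,-0.115,-0.05],[1.8,-0.14,-0.05],[2.1,-0.16,-0.05],[2.4,-0.18,-0.05],[2.6,-0.195,-0.05],[2.6,-0.195,-0.05]], "yaw": [0,0,0,0,0,0,0,0,0,0,0], "jaw": [1,1,1,1,1,1,1,1,1,1,1]}}

```text
t: 14.02
eef_pos: [515.6, 232.8, 23.2]
tcp_rot: [-1.737, 1.567, 1.332]
ft_force: [0.3, -0.7, -0.3]
opening: 0.249
```

Request:
{"api": "apply_moves", "payload": {"offset": [[0.4,-0.03,0],[0.8,-0.055,0],[1.2,-0.085,0],[1.6,-0.11,0],[2,-0.14,0],[2.4,-0.17,0],[2.8,-0.2,0],[3.2,-0.225,0],[3.5,-0.25,0],[3.65,-0.26,0],[3.65,-0.26,0]], "yaw": [0,0,0,0,0,0,0,0,0,0,0], "jaw": [1,1,1,1,1,1,1,1,1,1,1]}}

```text
t: 15.4
eef_pos: [606.9, 226.2, 23.1]
tcp_rot: [-1.704, 1.567, 1.365]
ft_force: [-0.5, -0.2, -0.5]
opening: 0.252
```

```bash
python3 - <<'E'
from h import *
s,M,j=tool(); print(s["t"],s["eef_pos"],j,s["opening"],s["ft_force"])
sc=cam("scene");crop(sc,240,110,360,210,6.6,"pics/s5.png")
E
```

```text
15.4 [606.90575421 226.23474899  23.07723233] -94.15763026432309 0.25150741956551664 [-0.45992519 -0.15672075 -0.52194913]
```

View pics/s5.png

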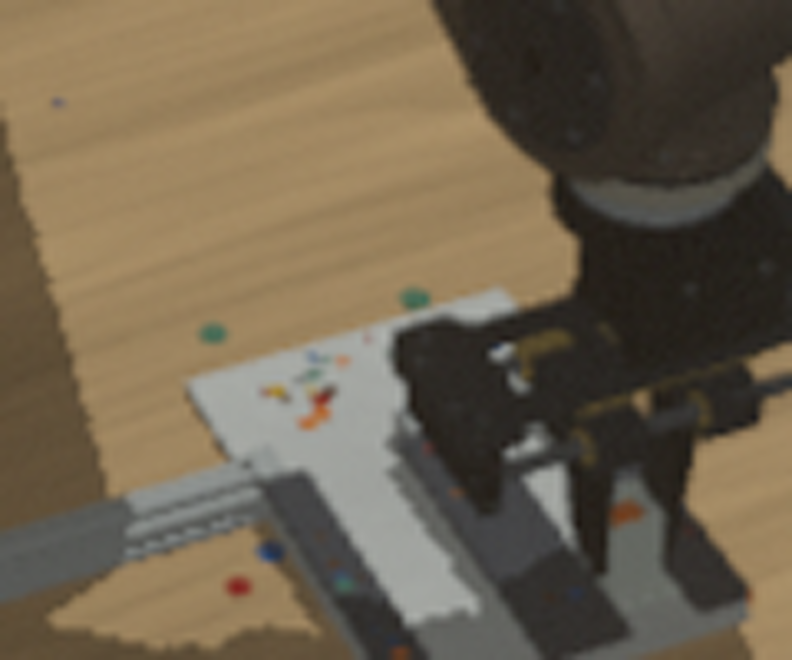

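It slid freely all the way under the lips. I'll release, lift and go to hover over the large pan.

Request:
{"api": "apply_moves", "payload": {"offset": [[0,0,0],[0,0,0],[0,0,0],[0,0,0],[0,0,1],[0,0,2.5],[0,0,3.9],[-0.1,-2,3.9],[-0.3,-4,3.9],[-0.5,-6,3.9],[-0.7,-8,3.9],[-0.9,-10,3.9],[-1.1,-12,3.9],[-1.3,-14,3.9],[-1.4,-16,3.9],[-1.5,-17.6,3.9],[-1.5,-17.6,3.9],[-1.5,-17.6,3.9],[-1.5,-17.6,3.9]], "yaw": [0,0,0,0,0,0,0,1,2,3,4,5,6,6.2,6.2,6.2,6.2,6.2,6.2], "jaw": [0.3,0.2,0.2,0.2,0.2,0.2,0.2,0,-0.2,-0.5,-0.5,-0.5,-0.5,-0.5,-0.5,-0.5,-0.5,-0.5,-0.5]}}

```text
t: 17.82
eef_pos: [569.3, -212.6, 120.7]
tcp_rot: [-1.658, 1.567, 2.061]
ft_force: [-0.5, -0.1, 0.7]
opening: 0.753
```

```bash
python3 - <<'E'
from h import *
s,M,j=tool(); print(s["t"],s["eef_pos"],j,s["opening"],s["ft_force"])
t=cam("top");sc=cam("scene");cv2.imwrite("pics/t6.png",t["frame"][:,:,::-1]);crop(sc,80,120,360,300,2.8,"pics/s6.png")
E
```

```text
17.825 [ 569.31822031 -212.6403205   120.66577079] -56.8860192017538 0.7526568859560449 [-0.51033514 -0.06754405  0.70465783]
```

View pics/s6.png

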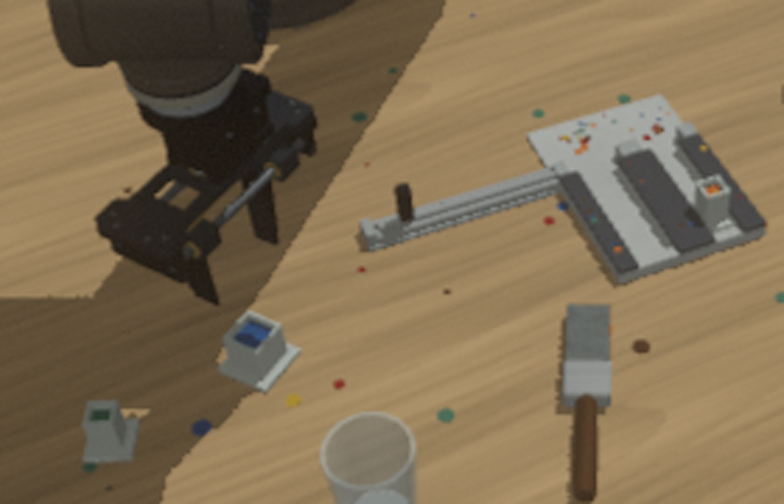

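View pics/t6.png

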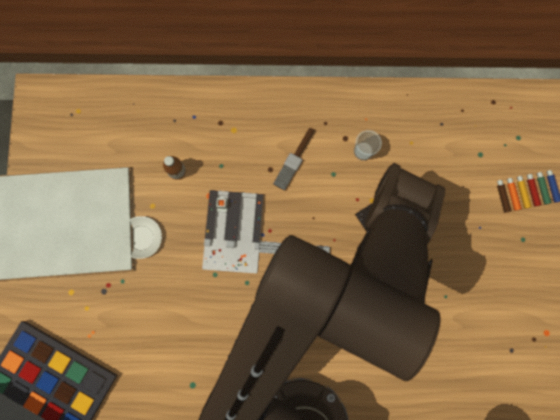

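The orange pan is seated. The green pan has been knocked aside, so I'll re-measure it later. The large pan hasn't moved, so I'll grasp it.

Request:
{"api": "apply_moves", "payload": {"offset": [[0,-0.07,-1.5],[0,-0.07,-2.8],[0,-0.07,-3.6],[0,-0.07,-4.1],[0,-0.07,-4.1],[0,-0.07,-4.1],[0,-0.07,-4.1],[0,-0.07,-4.1],[0,-0.07,-4.1],[0,-0.07,-4.1],[0,-0.07,-4.1]], "yaw": [0,0,0,0,0,0,0,0,0,0,0], "jaw": [-0.5,-0.5,-0.5,-0.5,-0.5,0.3,1,1,1,1,1]}}

```text
t: 19.3
eef_pos: [569.5, -214.5, 18.5]
tcp_rot: [-1.723, 1.567, 1.996]
ft_force: [-0.6, 0.2, 3.9]
opening: 0.377
```

Request:
{"api": "apply_moves", "payload": {"offset": [[0,0,0.8],[0,0,2],[0,0,3],[-0.3,1,3.5],[-0.8,2.5,3.5],[-1.4,4.3,3.5],[-2,6.1,3.5],[-2.6,7.9,3.5],[-3.2,9.7,3.5],[-3.8,11.5,3.5],[-4.4,13.3,3.5],[-4.9,14.8,3.5],[-4.98,15.12,3.5],[-4.98,15.12,3.5],[-4.98,15.12,3.5],[-4.98,15.12,3.5]], "yaw": [0,0,0,-0.5,-1.5,-2.5,-3.5,-4.5,-5.5,-6.2,-6.2,-6.2,-6.2,-6.2,-6.2,-6.2], "jaw": [1,1,1,1,1,1,1,1,1,1,1,1,1,1,1,1]}}

```text
t: 21.3
eef_pos: [445.3, 162.6, 105.9]
tcp_rot: [-1.712, 1.567, 1.357]
ft_force: [0.0, -0.1, -0.5]
opening: 0.38
```

```bash
python3 - <<'E'
from h import *
s,M,j=tool(); print(s["t"],s["eef_pos"],j,s["opening"],s["ft_force"])
sc=cam("scene");crop(sc,80,90,360,300,2.8,"pics/s7.png")
E
```

```text
21.3 [445.30239607 162.59835026 105.91362289] -94.16413146056485 0.3797719331418102 [ 0.02618783 -0.14482443 -0.48153086]
```

View pics/s7.png

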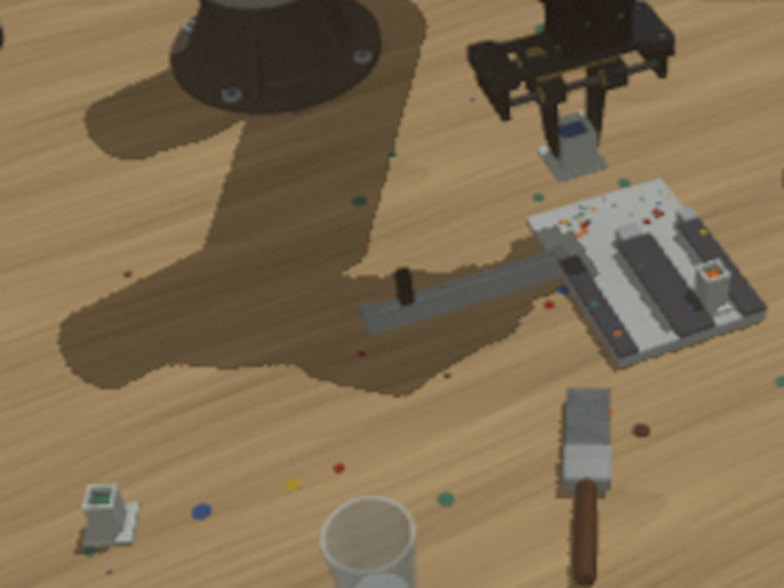

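Request:
{"api": "apply_moves", "payload": {"offset": [[0,0.02,-1.2],[0,0.02,-2.2],[0,0.02,-2.9],[0,0.02,-3.2],[0,0.02,-3.3],[0,0.02,-3.3],[0,0.02,-3.3],[0,0.02,-3.3],[0,0.02,-3.3]], "yaw": [0,0,0,0,0,0,0,0,0], "jaw": [1,1,1,1,1,1,1,1,1]}}

```text
t: 22.48
eef_pos: [445.3, 163.3, 23.6]
tcp_rot: [-1.815, 1.567, 1.254]
ft_force: [0.4, 0.8, -1.0]
opening: 0.375
```

```bash
python3 - <<'E'
from h import *
s,M,j=tool(); print(s["t"],s["eef_pos"],j,s["opening"],s["ft_force"])
sc=cam("scene");crop(sc,240,110,360,210,6.6,"pics/s8.png")
E
```

```text
22.475 [445.33978244 163.25966918  23.63582679] -94.15240657029962 0.37533559021234963 [ 0.39539132  0.82661711 -0.9927854 ]
```

View pics/s8.png

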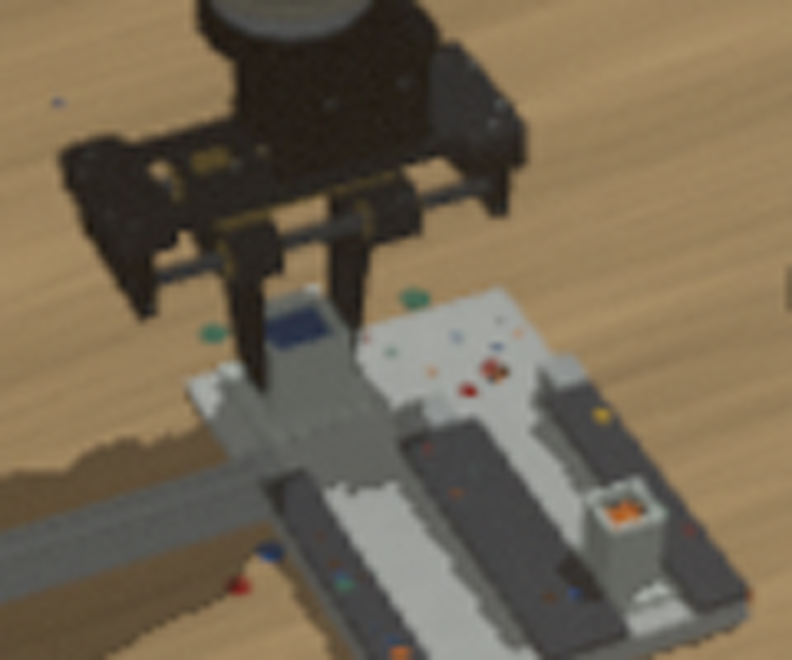

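The large pan is lined up. I'll slide it in.

Request:
{"api": "apply_moves", "payload": {"offset": [[0.3,-0.01,0],[0.6,-0.03,0],[0.9,-0.055,0],[1.2,-0.075,0],[1.5,-0.095,0],[1.8,-0.12,0],[2.1,-0.14,0],[2.4,-0.16,0],[2.7,-0.18,0],[2.8,-0.19,0],[2.8,-0.19,0]], "yaw": [0,0,0,0,0,0,0,0,0,0,0], "jaw": [1,1,1,1,1,1,1,1,1,1,1]}}

```text
t: 23.9
eef_pos: [515.3, 158.5, 23.5]
tcp_rot: [-1.723, 1.567, 1.346]
ft_force: [0.2, 0.5, -1.0]
opening: 0.377
```

Request:
{"api": "apply_moves", "payload": {"offset": [[0.4,-0.03,0],[0.8,-0.055,0],[1.2,-0.085,0],[1.6,-0.11,0],[2,-0.14,0],[2.4,-0.17,0],[2.7,-0.19,0],[2.8,-0.2,0],[2.8,-0.2,0],[2.8,-0.2,0]], "yaw": [0,0,0,0,0,0,0,0,0,0], "jaw": [1,1,1,1,1,1,1,1,1,1]}}

```text
t: 25.15
eef_pos: [585.0, 153.5, 23.5]
tcp_rot: [-1.671, 1.567, 1.398]
ft_force: [0.3, -0.3, -0.7]
opening: 0.376
```

Request:
{"api": "apply_moves", "payload": {"offset": [[0,0,0],[0,0,0],[0,0,0],[0,0,0],[0,0,1],[0,0,2.5],[0,0,3.9],[-1,-1.5,3.9],[-2,-3,3.9],[-3,-4.5,3.9],[-3.4,-6,3.9],[-3.4,-6,3.9],[-3.4,-6,3.9],[-3.4,-6,3.9]], "yaw": [0,0,0,0,0,0,0,0,0,0,0,0,0,0], "jaw": [0.1,-0.05,-0.05,-0.05,-0.05,-0.05,-0.05,-0.1,-0.1,-0.1,-0.1,-0.1,-0.1,-0.1]}}

```text
t: 26.9
eef_pos: [500.3, 4.3, 121.0]
tcp_rot: [-1.676, 1.567, 1.394]
ft_force: [0.6, -0.5, 0.1]
opening: 0.551
```

```bash
python3 - <<'E'
from h import *
s,M,j=tool(); print(s["t"],s["eef_pos"],j,s["opening"],s["ft_force"])
t=cam("top");sc=cam("scene");cv2.imwrite("pics/t9.png",t["frame"][:,:,::-1])
crop(t,380,180,480,255,8,"pics/t9p.png");crop(sc,80,215,150,300,8,"pics/s9p.png");crop(sc,200,140,360,230,5,"pics/s9.png")
E
```

```text
26.9 [500.25006941   4.25311528 120.95499858] -94.0931323404698 0.550594697751275 [ 0.59791432 -0.46113769  0.08408614]
```

View pics/t9p.png

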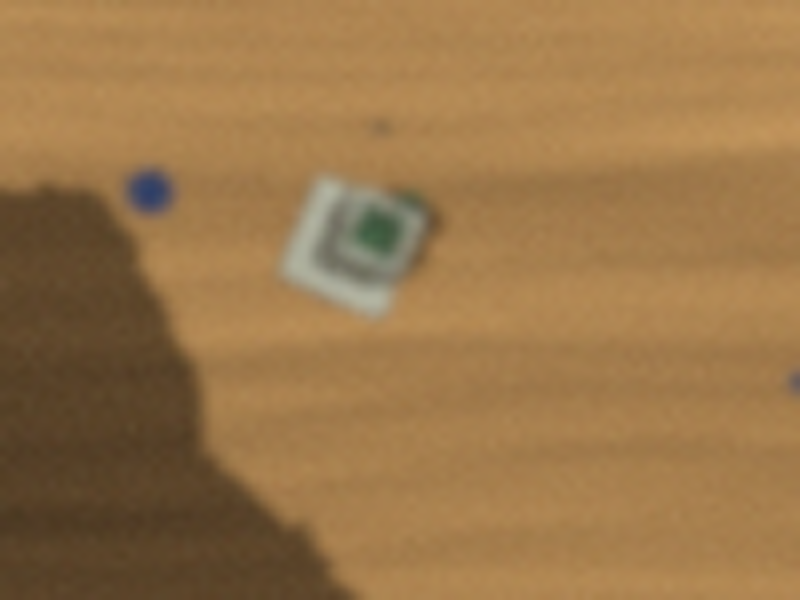

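View pics/s9p.png

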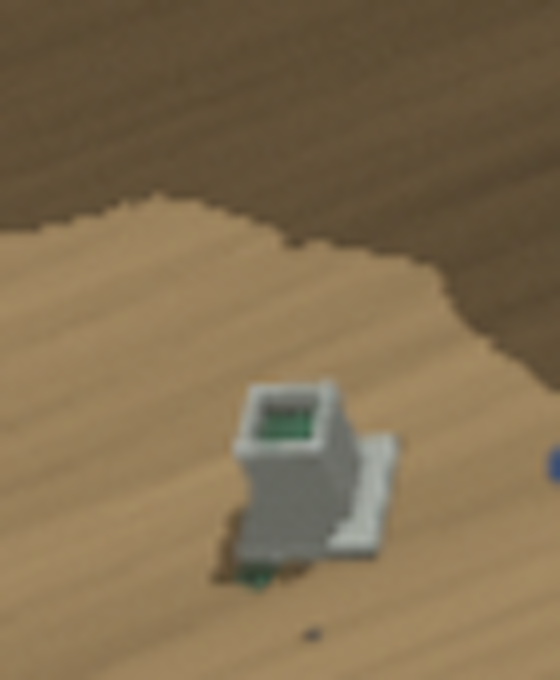

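View pics/s9.png

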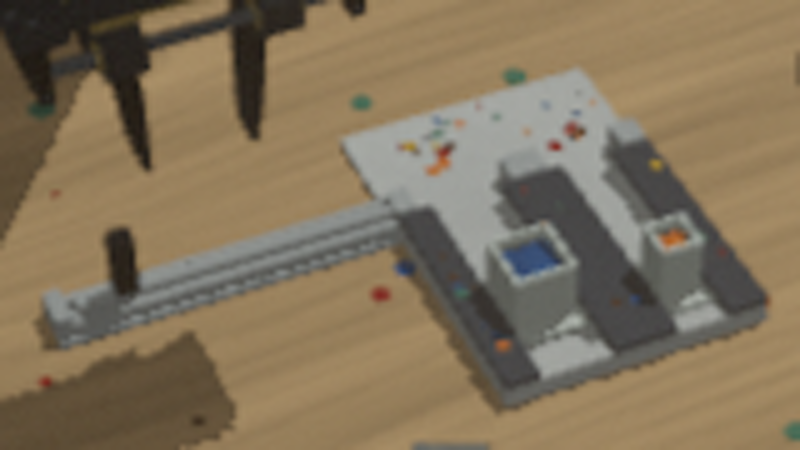

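View pics/t9.png

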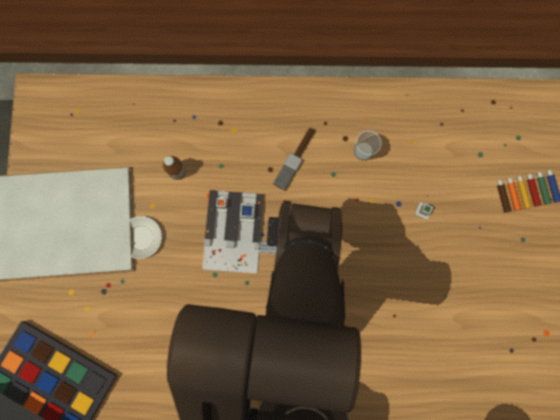

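Both pans are upright in their tracks. Green now lies near (424,211) in the top view, so I'll measure it.

```bash
python3 - <<'E'
from h import *
t=cam("top");sc=cam("scene")
T=lambda cu,cv:(380+cu/8-.4,180+cv/8-.4);S=lambda cu,cv:(80+cu/8-.4,215+cv/8-.4)
def rep(n,p):
    p=np.array(p)[:,:2];e=[p[1]-p[0],p[2]-p[3],p[2]-p[1],p[3]-p[0]]
    print(n,p.mean(0).round(1),[(np.linalg.norm(a).round(1),(np.degrees(np.arctan2(a[1],a[0]))%90).round(1)) for a in e])
rep("top foot",[ray(t,*T(*c),4) for c in[(323,175),(430,212),(382,320),(280,272)]])
print(ray(t,*T(379,229),38))
rep("scene top",[ray(sc,*S(*c),42) for c in[(250,383),(338,380),(325,453),(235,453)]])
E
```

```text
top foot [ 595.6 -353. ] [(np.float64(40.5), np.float64(70.9)), (np.float64(40.0), np.float64(64.6)), (np.float64(43.7), np.float64(64.4)), (np.float64(39.2), np.float64(64.7))]
[ 595.98140815 -352.68531735   38.        ]
scene top [ 591.4 -352.6] [(np.float64(25.3), np.float64(64.3)), (np.float64(25.7), np.float64(61.9)), (np.float64(26.1), np.float64(67.3)), (np.float64(25.0), np.float64(66.5))]
```

Request:
{"api": "apply_moves", "payload": {"offset": [[0.5,-2,0],[1,-4,0],[1.5,-6,0],[2,-8,0],[2.5,-10,0],[3,-12,0],[3.6,-13.8,0],[3.74,-14.28,0],[3.74,-14.28,0],[3.74,-14.28,0],[3.74,-14.28,-1.5],[3.74,-14.28,-2.8],[3.74,-14.28,-3.6],[3.74,-14.28,-4.1],[3.74,-14.28,-4.1],[3.74,-14.28,-4.1]], "yaw": [-0.5,-1,-1.5,-2,-2.5,-3,-3.4,-3.4,-3.4,-3.4,-3.4,-3.4,-3.4,-3.4,-3.4,-3.4], "jaw": [-0.1,-0.1,-0.1,-0.1,-0.1,-0.1,-0.1,-0.1,-0.1,-0.1,-0.1,-0.1,-0.1,-0.1,-0.1,-0.1]}}

```text
t: 29.1
eef_pos: [594.0, -353.2, 19.4]
tcp_rot: [-2.04, 1.567, 0.674]
ft_force: [0.6, -0.1, 1.0]
opening: 0.551
```

```bash
python3 - <<'E'
from h import *
s,M,j=tool(); print(s["t"],s["eef_pos"],j,s["opening"],s["ft_force"])
sc=cam("scene");crop(sc,60,190,180,290,6.6,"pics/s10.png")
E
```

```text
29.1 [ 594.03523724 -353.21098741   19.44558068] -114.49464125662769 0.5505382011713679 [ 0.62644659 -0.07701239  0.98361812]
```

View pics/s10.png

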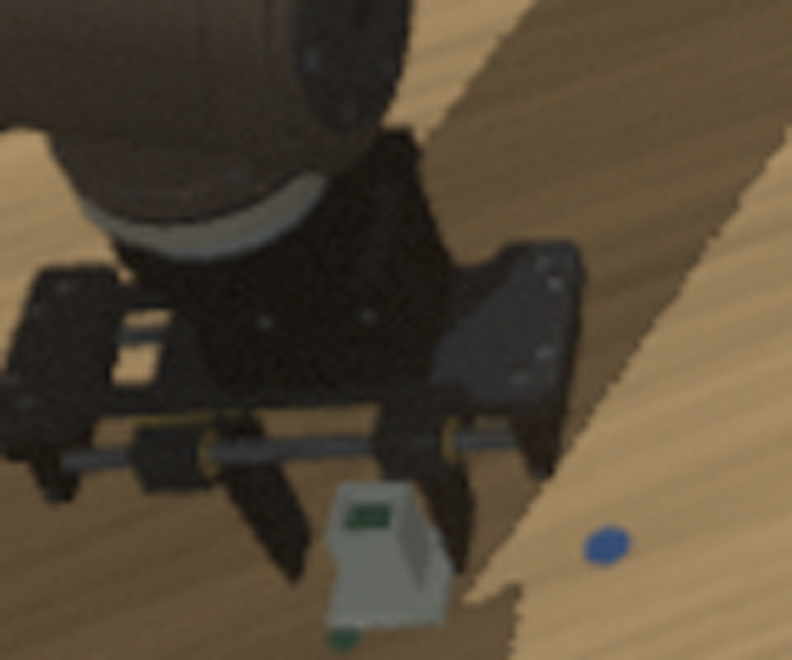

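The green pan is between the fingers. I'll grip it and lift.

Request:
{"api": "apply_moves", "payload": {"offset": [[0,0,-0.04],[0,0,-0.04],[0,0,-0.04],[0,0,-0.04],[0,0,-0.04],[0,0,-0.04]], "yaw": [0,0,0,0,0,0], "jaw": [0.4,1,1,1,1,1]}}

```text
t: 29.9
eef_pos: [594.0, -353.3, 18.6]
tcp_rot: [-2.112, 1.567, 0.602]
ft_force: [-0.1, -0.4, 2.4]
opening: 0.248
```

```bash
python3 - <<'E'
from h import *
s,M,j=tool(); print(s["t"],s["eef_pos"],j,s["opening"],s["ft_force"],s["joints"])
E
```

```text
29.9 [ 594.03803564 -353.29836888   18.61089657] -114.49737929642325 0.2481659620752716 [-0.07929799 -0.35192797  2.39859643] [-0.63338075  0.79913884  1.53549729  0.00472001  0.80577507  1.36171152]
```

Request:
{"api": "apply_moves", "payload": {"offset": [[0,0,0.8],[0,0,2],[0,0,3],[-0.2,1,3.5],[-0.6,2.5,3.5],[-1.05,4.4,3.5],[-1.5,6.3,3.5],[-2,8.2,3.5],[-2.45,10.1,3.5],[-2.9,12,3.5],[-3.4,13.9,3.5],[-3.85,15.8,3.5],[-4.3,17.7,3.5],[-4.8,19.6,3.5],[-5.2,21.5,3.5],[-5.6,23,3.5],[-5.75,23.63,3.5],[-5.75,23.63,3.5],[-5.75,23.63,3.5],[-5.75,23.63,3.5]], "yaw": [0,0,0,0.2,0.5,0.8,1.2,1.6,2,2.5,3,3.39,3.39,3.39,3.39,3.39,3.39,3.39,3.39,3.39], "jaw": [1,1,1,1,1,1,1,1,1,1,1,1,1,1,1,1,1,1,1,1]}}

```text
t: 32.4
eef_pos: [450.7, 236.5, 106.2]
tcp_rot: [-2.114, 1.567, 0.954]
ft_force: [0.3, -1.0, -1.5]
opening: 0.245
```

```bash
python3 - <<'E'
from h import *
s,M,j=tool(); print(s["t"],s["eef_pos"],j,s["opening"],s["ft_force"])
sc=cam("scene");crop(sc,200,80,360,200,5,"pics/s11.png")
E
```

```text
32.4 [450.68669142 236.46042754 106.1715646 ] -94.24507991058886 0.2451817268577762 [ 0.33572628 -0.97313273 -1.47211285]
```

View pics/s11.png

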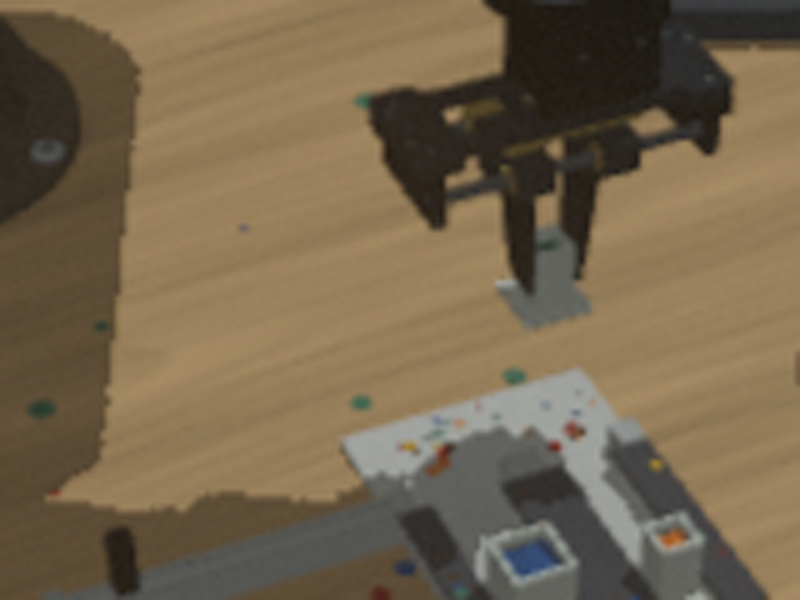

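Request:
{"api": "apply_moves", "payload": {"offset": [[0,0.03,-1.2],[0,0.03,-2.2],[0,0.03,-2.9],[0,0.03,-3.2],[0,0.03,-3.3],[0,0.03,-3.3],[0,0.03,-3.3],[0,0.03,-3.3],[0,0.03,-3.3]], "yaw": [0,0,0,0,0,0,0,0,0], "jaw": [1,1,1,1,1,1,1,1,1]}}

```text
t: 33.58
eef_pos: [450.7, 237.3, 23.9]
tcp_rot: [-2.162, 1.567, 0.906]
ft_force: [-0.9, -0.6, -0.4]
opening: 0.254
```

```bash
python3 - <<'E'
from h import *
s,M,j=tool(); print(s["t"],s["eef_pos"],j,s["opening"],s["ft_force"])
sc=cam("scene");crop(sc,240,110,360,210,6.6,"pics/s12.png")
E
```

```text
33.575 [450.71710869 237.34780482  23.85112726] -94.2364614295997 0.2540975533855329 [-0.92691067 -0.58402402 -0.35432727]
```

View pics/s12.png

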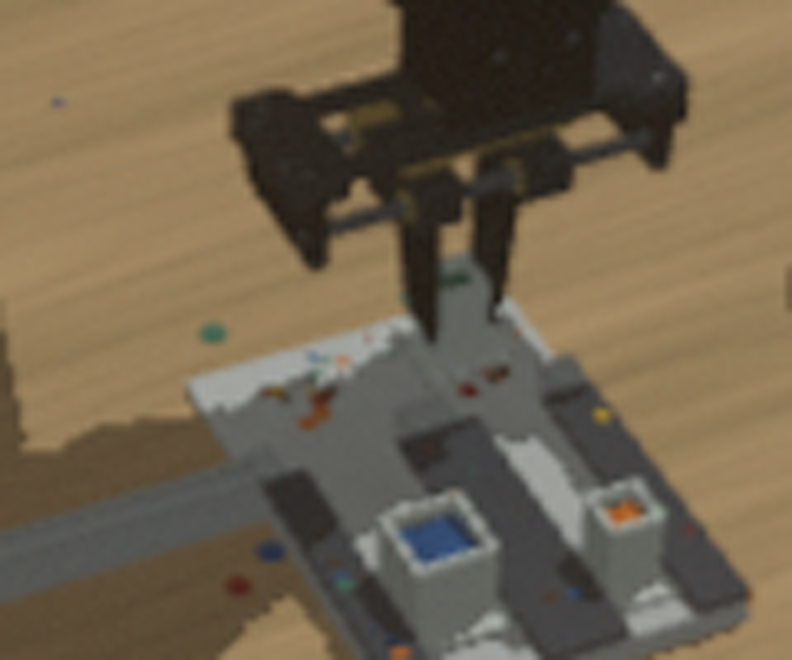

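Request:
{"api": "apply_moves", "payload": {"offset": [[0,0,-0.015],[0.3,-0.02,-0.015],[0.6,-0.04,-0.015],[0.9,-0.065,-0.015],[1.2,-0.085,-0.015],[1.5,-0.105,-0.015],[1.8,-0.13,-0.015],[2.1,-0.15,-0.015],[2.4,-0.17,-0.015],[2.6,-0.185,-0.015],[2.6,-0.185,-0.015]], "yaw": [0,0,0,0,0,0,0,0,0,0,0], "jaw": [1,1,1,1,1,1,1,1,1,1,1]}}

```text
t: 35.0
eef_pos: [515.9, 232.7, 23.4]
tcp_rot: [-2.155, 1.567, 0.912]
ft_force: [0.3, -0.1, -1.1]
opening: 0.252
```

Request:
{"api": "apply_moves", "payload": {"offset": [[0.3,-0.02,0],[0.6,-0.04,0],[0.9,-0.065,0],[1.2,-0.085,0],[1.5,-0.105,0],[1.6,-0.115,0],[1.6,-0.115,0]], "yaw": [0,0,0,0,0,0,0], "jaw": [1,1,1,1,1,1,1]}}

```text
t: 35.88
eef_pos: [555.9, 229.7, 23.3]
tcp_rot: [-2.118, 1.567, 0.949]
ft_force: [0.6, -0.9, -0.1]
opening: 0.25
```

```bash
python3 - <<'E'
from h import *
s,M,j=tool(); print(s["t"],s["eef_pos"],j,s["opening"],s["ft_force"])
sc=cam("scene");crop(sc,240,110,360,210,6.6,"pics/s13.png")
E
```

```text
35.875 [555.92587066 229.72516756  23.28656646] -94.25640242639989 0.24966422567057128 [ 0.58814086 -0.88604337 -0.05341325]
```

View pics/s13.png

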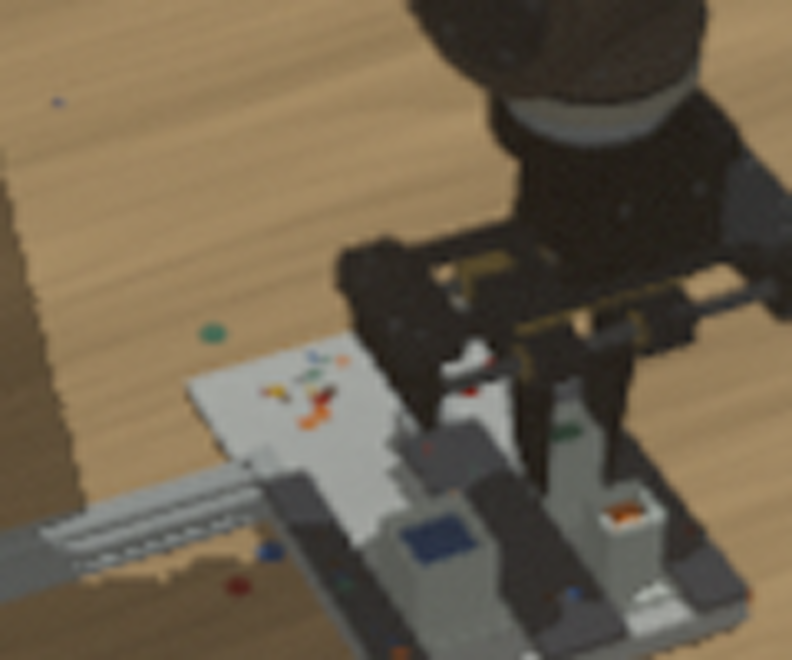

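Request:
{"api": "apply_moves", "payload": {"offset": [[0,0,0],[0,0,0],[0,0,0],[0,0,0],[0,0,1],[0,0,2.5],[0,0,3.9],[-0.8,-2,3.9],[-1.5,-4,3.9],[-2,-6,3.9],[-2.6,-8,3.9],[-3,-10,3.9],[-3.15,-10.66,3.9],[-3.15,-10.66,3.9],[-3.15,-10.66,3.9],[-3.15,-10.66,3.9]], "yaw": [0,0,0,0,0,0,0,0,0,0,0,0,0,0,0,0], "jaw": [0.3,0.2,0.2,0.2,0.2,0.2,0.2,0,-0.2,-0.2,-0.2,-0.2,-0.2,-0.2,-0.2,-0.2]}}

```text
t: 37.92
eef_pos: [477.2, -35.7, 120.8]
tcp_rot: [-2.098, 1.567, 0.972]
ft_force: [-1.0, 0.8, 0.2]
opening: 0.599
```

```bash
python3 - <<'E'
from h import *
s,M,j=tool(); print(s["t"],s["eef_pos"],j,s["opening"],s["ft_force"])
t=cam("top");sc=cam("scene");crop(sc,200,110,360,230,5,"pics/s14.png");crop(t,190,180,340,285,5,"pics/t14.png")
E
```

```text
37.925 [477.23613795 -35.65239716 120.75947298] -94.15538963564047 0.5986968899062248 [-1.04745098  0.75392009  0.24349724]
```

View pics/s14.png

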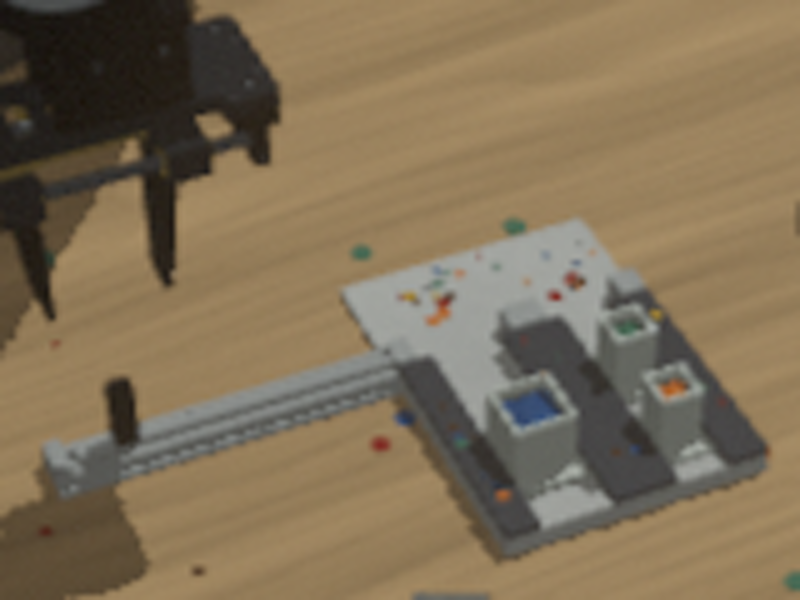

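View pics/t14.png

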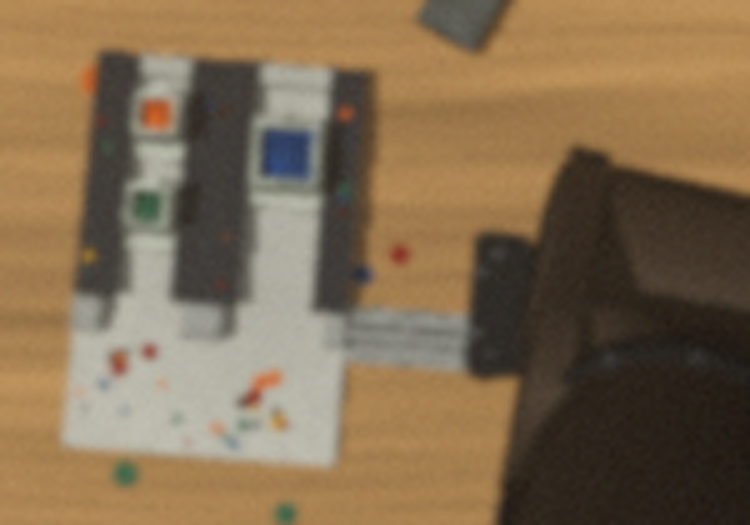

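All three pans are upright under the lips and behind the bolt line. I'll grip the handle.

Request:
{"api": "apply_moves", "payload": {"offset": [[0,-0.04,-1.5],[0,-0.04,-2.8],[0,-0.04,-3.5],[0,-0.04,-3.8],[0,-0.04,-3.8],[0,-0.04,-3.8],[0,-0.04,-3.8],[0,-0.04,-3.8],[0,-0.04,-3.8],[0,-0.04,-3.8],[0,-0.04,-3.8]], "yaw": [0,0,0,0,0,0,0,0,0,0,0], "jaw": [-0.2,-0.2,-0.2,-0.2,-0.2,1,1,1,1,1,1]}}

```text
t: 39.4
eef_pos: [477.2, -36.6, 25.8]
tcp_rot: [-2.088, 1.567, 0.981]
ft_force: [0.0, 5.0, 2.1]
opening: 0.146
```

Request:
{"api": "apply_moves", "payload": {"offset": [[0.035,0.5,0],[0.07,1,0],[0.105,1.5,0],[0.14,2,0],[0.175,2.5,0],[0.21,3,0],[0.25,3.5,0],[0.28,4,0],[0.32,4.5,0],[0.355,5,0],[0.375,5.3,0],[0.38,5.4,0],[0.38,5.4,0],[0.38,5.4,0]], "yaw": [0,0,0,0,0,0,0,0,0,0,0,0,0,0], "jaw": [1,1,1,1,1,1,1,1,1,1,1,1,1,1]}}

```text
t: 41.15
eef_pos: [486.7, 98.4, 25.8]
tcp_rot: [-2.063, 1.567, 1.006]
ft_force: [-0.4, 1.8, 4.1]
opening: 0.142
```

Request:
{"api": "apply_moves", "payload": {"offset": [[0,0.05,0],[0,0.1,0],[0,0.1,0],[0,0.1,0]], "yaw": [0,0,0,0], "jaw": [1,1,1,1]}}

```text
t: 41.65
eef_pos: [486.7, 99.3, 25.9]
tcp_rot: [-2.228, 1.568, 0.84]
ft_force: [-0.9, -17.9, 4.0]
opening: 0.147
```

The bolt is at its home stop, 136 mm from the drawn stop. I'll release and back away.

Request:
{"api": "apply_moves", "payload": {"offset": [[0,0,0],[0,0,0],[0,0,0],[0,0,0],[0,0,1],[0,0,2.5],[0,0,4],[-0.4,-2,4.5],[-0.4,-4,5],[-0.4,-6,5],[-0.4,-8,5],[-0.4,-8,5],[-0.4,-8,5]], "yaw": [0,0,0,0,0,0,0,0,0,0,0,0,0], "jaw": [0.4,-0.2,-0.2,-0.2,-0.2,-0.2,-0.2,-0.2,-0.2,-0.2,-0.2,-0.2,-0.2]}}

```text
t: 43.28
eef_pos: [476.5, -100.4, 150.8]
tcp_rot: [-2.032, 1.568, 1.036]
ft_force: [0.7, 0.1, -1.0]
opening: 0.602
```

```bash
python3 - <<'E'
from h import *
s,M,j=tool(); print(s["t"],s["eef_pos"],j,s["opening"],s["ft_force"])
t=cam("top");sc=cam("scene");crop(sc,200,140,360,230,5,"pics/s15.png");crop(t,190,180,340,285,5,"pics/t15.png")
cv2.imwrite("pics/t15f.png",t["frame"][:,:,::-1])
E
```

```text
43.275 [ 476.48259834 -100.37810013  150.75619098] -94.20897174954459 0.6024291072681796 [ 0.72799312  0.10583597 -0.99830381]
```

View pics/s15.png

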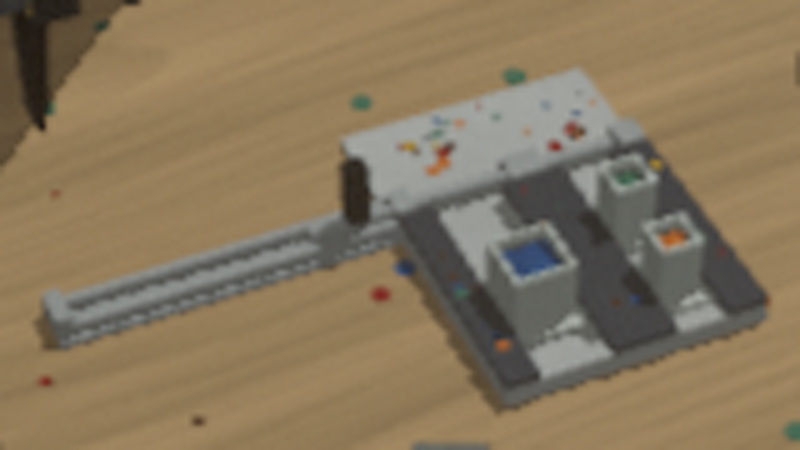

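View pics/t15.png

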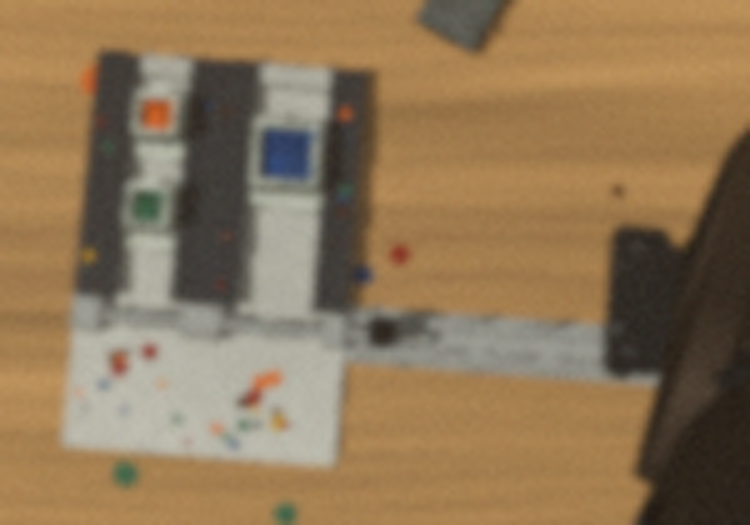

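View pics/t15f.png

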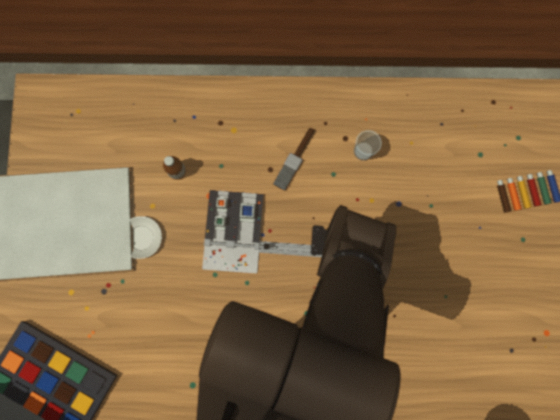

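The bolt spans both mouths into its keeper: its handle is at (266,246) in the top view, which works out to about rack y −97. The pans are upright behind it, and the bystanders haven't moved.

```bash
python3 - <<'E'
from cell import env
print(env.job_done())
E
```

```text
the job is handed in; nothing more can be done
None
```

The job is done and handed in at about 43 s. I drew the bolt back to its stop, then slid in the three pans that were there. The two small ones are in the narrow track and the large one is in the wide track. Finally I pushed the bolt home.

**Last checks:**
- **Pans:** both cameras showed them upright under the lips and behind the bolt.
- **Bolt:** it moved about 136 mm between its two stops, and pushing on the home stop met about 18 N. The handle then stood at about rack y −97 mm; fully home is −98 mm.
- **Bystanders:** the jar, brush, dish and bottle looked unmoved in the top view, and the gripper was clear of everything.

**Disagreements:**
- The two camera views differed by 2–4 mm, so I averaged them.
- The green pan was knocked aside mid-run, so I measured it again before picking it up.

I saw no sign of the grip slackening, and no check failed.

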